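# Find the concealed catch of the potter's tool chest

### The job

One of the six flush blue tiles in the top of the plywood tool chest is a concealed catch. Feel over the tiles gently with the fingertips for the one that gives, press it in until the drawer springs out by itself, then take the hand away. Do not touch the drawer, and do not pick up or disturb anything else on the table.

Things in the scene. Friction and masses are not known exactly. Their poses are not given: they have to be found in the camera images.
- chest: Low plywood tool chest, 170 (its x) x 240 (its y) x 75 mm high, fixed to the table, with a flat level top panel holding six flush square blue ceramic tiles in two rows of three. Origin at the centre of its underside, on the table; z up; x points away from the robot at yaw 0, towards the drawer's side. A 10 mm thick top panel; the tile faces lie 1.5 mm below its upper surface.
- catch (a joint): How far the one tile that is the concealed catch has been pressed in, m: 0 at rest (face level with the other tiles), 0.006 fully in. It is spring-loaded (2.4 N to start moving, 5 to 7 N fully in), lets the drawer go once about 3.5 mm in, and comes back up when left alone. It may be any of the six tiles; the other five look alike and are rigid.
- drawer_slide (a joint): How far the drawer has come out, m: 0 shut, 0.045 fully out. It is locked until the catch is pressed, then a spring pushes it out by itself, along the chest's +x, in well under 2 s, and it stays out.
- drawer: The drawer inside the chest. Its darker front board, 12 x 238 x 60 mm, is all that shows when shut, on the chest's +x side (away from the robot), outer face at x = 97 mm of this frame. Shut, its origin and axes are the chest's; it moves with the drawer. Not to be touched.
- tile0 (a point): Centre of the face of the tile in the front row (towards the robot at yaw 0), right (x -32, y -64, z 73.5 mm in the chest's frame). Tile 46 x 46 mm, sides along the chest's x and y, in a 48 mm square opening whose edge stands 1.5 mm above the tile's face.
- tile1 (a point): Centre of the face of the tile in the front row, middle (x -32, y 0, z 73.5 mm in the chest's frame). Tile 46 x 46 mm, sides along the chest's x and y, in a 48 mm square opening whose edge stands 1.5 mm above the tile's face.
- tile2 (a point): Centre of the face of the tile in the front row, left (x -32, y 64, z 73.5 mm in the chest's frame). Tile 46 x 46 mm, sides along the chest's x and y, in a 48 mm square opening whose edge stands 1.5 mm above the tile's face.
- tile3 (a point): Centre of the face of the tile in the back row, right (x 32, y -64, z 73.5 mm in the chest's frame). Tile 46 x 46 mm, sides along the chest's x and y, in a 48 mm square opening whose edge stands 1.5 mm above the tile's face.
- tile4 (a point): Centre of the face of the tile in the back row, middle (x 32, y 0, z 73.5 mm in the chest's frame). Tile 46 x 46 mm, sides along the chest's x and y, in a 48 mm square opening whose edge stands 1.5 mm above the tile's face.
- tile5 (a point): Centre of the face of the tile in the back row, left (x 32, y 64, z 73.5 mm in the chest's frame). Tile 46 x 46 mm, sides along the chest's x and y, in a 48 mm square opening whose edge stands 1.5 mm above the tile's face.
- jar: Closed clear jar with blue band and white cap, 60 mm across, 85 mm high, left of the chest. Loose bystander; origin at the centre of its underside. Leave it alone.
- pot: Small terracotta pot, 80 mm across, 75 mm high, right of the chest. Loose bystander; origin at the centre of its underside. Leave it alone.
- brush: Brush lying in front of the chest, on the robot's side, under 30 mm high. Loose bystander; leave it alone.
- flask: Pink water bottle, 72 mm across, 200 mm high, far right. Loose bystander; origin at the centre of its underside. Leave it alone.
- mug: White mug, 80 mm across, 90 mm high, far left. Loose bystander; origin at the centre of its underside. Leave it alone.

How it is judged:
On the way, in this order (a step that is already met when the one before it is completed fails the run):
1. the tile that gives is being pressed in (value of joint catch above 0.0025 m).
2. the drawer has sprung out (value of joint drawer_slide above 0.038 m), for 0.1 s.
At the end, for the whole second after the job is handed in: The drawer stands out at least 38 mm, the catch tile has come back up (less than 1.5 mm in), and every bystander is within 20 mm of where it began (value of joint drawer_slide above 0.038 m and value of joint catch below 0.0015 m and distance of each of jar, pot, brush, flask, mug from where it was at the start of the episode below 0.02 m); the robot touches nothing.
It fails at once if a bystander was lifted, carried or knocked (moved more than 20 mm) (distance of any of jar, pot, brush, flask, mug from where it was at the start of the episode above 0.02 m).
It fails at once if the drawer was touched by the robot instead of being left to spring out (contact force between any of the fingers, the arm and drawer above 1 N).
It fails at once if the fingers pressed harder than 60 N (contact force between the fingers and anything else above 60 N).
It also fails if it takes over 56 s, if anything falls off the work surface, if the arm or the gripper's body presses on something with over 40 N, if the wrist force passes 120 N, or if a joint passes its speed limit or range.

### The arm

A 7-joint arm with a two-finger parallel gripper is mounted at the origin on the work surface. World frame = base frame: x ahead of the robot, y to its left, z up, the work surface at z = 0. Lengths are in m, angles in rad, forces in N, time in s.
With the tool pointing down it reaches from about 0.4 to 0.85 m from the base axis. Payload 4.5 kg.
Tool frame: the origin (TCP) lies midway between the tips of the shut fingers; the grasp point (between the pads) lies 19 mm behind it; z points along the fingers, y is the direction in which the jaws open and shut (so a half turn about z gives the same grasp; the last joint's range is limited). The gripper opens to 88 mm and grips with 3 to 60 N. Pads are 18 mm wide; open, the fingers measure 123 mm over their backs; the gripper's body (75 mm by 187 mm) begins 45 mm behind the grasp point.
Start: joints at [-1.117, 0.689, -0.195, 1.565, 0.157, 0.902, -0.215], TCP at [0.255, 0.571, 0.201] pointing down, gripper open.
Joint ranges: [-3.01, 3.01], [-0.46, 2.08], [-1.47, 1.51], [0.13, 2.56], [-1, 4.14], [0.04, 2.09], [-2.66, 2.66]. Speed limits (rad/s): [2.57, 2.57, 3.14, 3.14, 3.14, 3.14, 3.14].

### API

Orientations are given as a unit quaternion [x, y, z, w].
In Python, from plant import r gives the robot as it stands.
- The arm moves only by the tool play_rows, never from a script. Its argument "targets" is a list of rows, each an object of numbers: "jaw": the closure, from 0 (fully open) to 1 (shut); "dx", "dy", "dz": the shift along the tool's x, y, z in m; "yaw": the turn about the tool's z in rad. A call has exactly 5 rows; each row shifts and turns the pose as measured when the row begins, along the tool's axes as they then stand; what a row does not reach is not made up. A row lasts 1/10 s, in which the tool goes at most 50 mm and 8.59 degrees, less where a joint would pass 70% of its speed; a pose out of reach is approached as far as the arm can. A call with a gripper value outside its range is refused whole. The fingers move at their own pace and stop on an object; "squeeze" is the grip in N (left out, the last holds). Time passes only in rows, so rows that do not move let the fingers close, or fill a call up. It gives the time, the measured TCP pose, the force and the opening at its end, in the units of the state.
- r.get_state(): the state, without advancing time (a new reading comes with each control period).
- r.snapshot(name): name is "scene" or "top" or "wrist"; returns a dict with "frame" (384x512x3 uint8, red, green, blue), "z_map" (384x512 float32, m along the optical axis (not along the pixel's ray), 0 where there is no reading), "mtx" (3x3 intrinsics, pixels), "dist_coeffs" ([k1, k2, p1, p2, k3] as OpenCV has them; the pictures are not rectified), "position" and "orientation" of the camera in the world; the wrist camera has in their place "T_tool_cam" (4x4, takes a point from camera to tool coordinates, whose origin is the TCP and whose axes are the flange's). Camera axes: x right, y up, looking along -z (the intrinsics and any distortion apply to the point x, -y, -z); pixel columns grow to the right and rows downward; lengths in m; the calibration is good to about 2 mm. A picture is of the moment at which its call begins: read the wrist's pose just before it.
- r.finish_job(): hands the job in, once; it reports no verdict.
The state is a dict: "clock": time; "q": joint angles; "qd": joint speeds; "joint_torque": joint torques, N m; "tool_pos": TCP position; "eef_rot": TCP orientation; "contact_force": force on the tool from outside, world axes, zero at the start; "moment": the same for the moment, N m; "opening": opening from 0.0 (shut) to 1.0 (fully open).
Only numpy, scipy, OpenCV 4.12 (cv2) and the standard library are available. Lean on these libraries where they do the work, as an engineer would, in place of code of your own. Each camera call takes 0.05 s, during which the arm holds its last target.

## Working session

There is one attempt and no reset: what is moved stays moved. The work goes in short steps, Python scripts to look and compute and a tool call to move; the robot and the scene stay as the last step left them, time stands still between calls to the robot, and variables do not carry over. Pictures are saved under pics/ and viewed, and the job is handed in when it is done.

Besides the shell and the picture viewer there is one more tool, called after "Call:" by a JSON object that holds its "op" and its "data". play_rows: Moves the arm, as the interface text tells. Its arguments: {"type":"object","properties":{"targets":{"type":"array"},"squeeze":{"type":"number"}},"required":["targets"]}

```bash
mkdir -p pics; ls; python3 - <<'E'
from plant import r
import cv2
s=r.get_state()
for k in s: print(k,s[k])
for n in ["scene","top"]:
    d=r.snapshot(n); cv2.imwrite(f"pics/{n}0.png",d["frame"][:,:,::-1]); print(n,d["mtx"],d["dist_coeffs"],d["position"],d["orientation"])
E
```

```text
pics
clock 0.0
q [-1.11722729  0.68996706 -0.19452146  1.56636058  0.15732209  0.90249445
 -0.21506085]
qd [ 7.65139242e-04 -5.02800181e-04 -4.93790219e-04 -3.97625771e-05
  1.82375577e-03 -1.08434904e-03 -8.51055274e-04]
joint_torque [ 8.05961122e-05 -5.27566373e+01 -1.26691192e+00 -1.53425556e+01
 -5.25793014e-02  6.59059049e-03  1.74836568e-04]
tool_pos [0.25448181 0.5700685  0.19971645]
eef_rot [ 2.08275929e-01  9.78069678e-01 -9.09725972e-04 -1.18299077e-04]
contact_force [ 1.39544855 -0.18730011 -0.35761232]
moment [-0.00989208  0.03507051 -0.03477054]
opening 0.9999439988129173
scene [[440.30486094   0.         264.31875073]
 [  0.         440.30486094 185.50806278]
 [  0.           0.           1.        ]] [-0.05348962  0.          0.          0.          0.        ] [ 1.14544138 -0.65667676  0.71416374] [0.4348264  0.16794071 0.33572446 0.818542  ]
top [[368.25780893   0.         255.23128092]
 [  0.         368.25780893 189.11214039]
 [  0.           0.           1.        ]] [-0.03218006  0.          0.          0.          0.        ] [0.43887181 0.01591571 1.01416333] [-0.04443488  0.03763883  0.71560874 -0.69606967]
```

View pics/scene0.png

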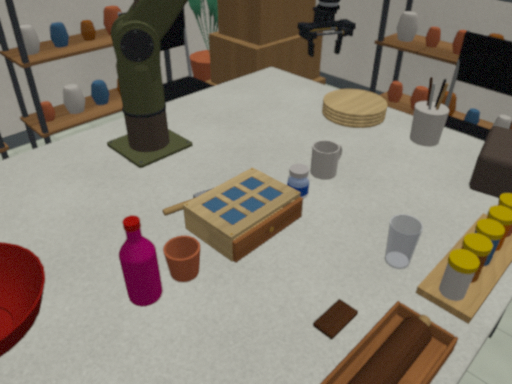

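View pics/top0.png

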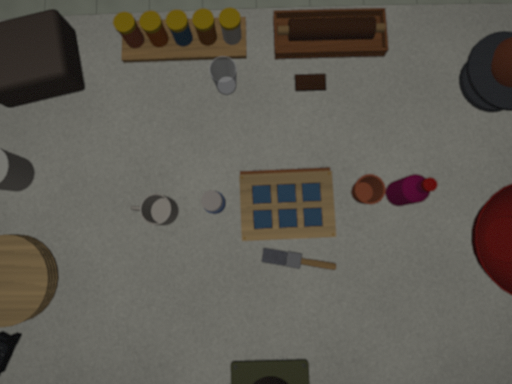

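```bash
cat > h.py <<'E'
import numpy as np,cv2
from scipy.spatial.transform import Rotation as R
def ray(d,uv):
    p=cv2.undistortPoints(np.array(uv,float).reshape(-1,1,2),d["mtx"],d["dist_coeffs"]).reshape(-1,2)
    v=np.c_[p[:,0],-p[:,1],-np.ones(len(p))]
    return R.from_quat(d["orientation"]).apply(v)
def plane(d,uv,z):
    v=ray(d,uv);o=np.array(d["position"])
    return o+v*((z-o[2])/v[:,2])[:,None]
def tiles(d):
    h=cv2.cvtColor(d["frame"],cv2.COLOR_RGB2HSV)
    m=cv2.inRange(h,(95,90,40),(125,255,255))
    n,l,st,c=cv2.connectedComponentsWithStats(m)
    return [(st[i,4],c[i]) for i in range(1,n) if st[i,4]>100]
E
python3 - <<'E'
from plant import r
from h import *
for n in ["top","scene"]:
    d=r.snapshot(n); print(n)
    for a,c in tiles(d): 
        p=plane(d,[c],.0735)[0]; i=tuple(c.round().astype(int)[::-1]); print(a,c.round(1),p.round(4), d["z_map"][i], ((d["position"]+ray(d,[c])[0]*d["z_map"][i])).round(4))
E
```

```text
top
257 [285.9 192.6] [ 0.5375 -0.055   0.0735] 0.94397694 [ 0.5373 -0.0549  0.0747]
256 [310.9 191.5] [ 0.5384 -0.1192  0.0735] 0.94570583 [ 0.5385 -0.1193  0.0725]
257 [261.2 193.8] [0.5362 0.0085 0.0735] 0.9484678 [0.5365 0.0085 0.0706]
258 [312.4 216.5] [ 0.4743 -0.1202  0.0735] 0.9353929 [ 0.4743 -0.1199  0.0754]
266 [262.1 218.6] [0.4726 0.008  0.0735] 0.9361617 [0.4725 0.008  0.0755]
261 [287.2 217.6] [ 0.4734 -0.0561  0.0735] 0.93719625 [ 0.4734 -0.056   0.074 ]
scene
312 [58.6 34.3] [-1.2162  0.2577  0.0735] 2.4696083 [-1.448   0.3475  0.0106]
306 [99.4 91.9] [-0.3562  0.0266  0.0735] 2.8133993 [-1.4578  0.5279 -0.3965]
152 [472.3 116.2] [0.713  0.8412 0.0735] 2.6364512 [ 0.3878  1.9677 -0.4083]
124 [251.5 183.1] [0.4723 0.0062 0.0735] 1.1388884 [0.4735 0.005  0.0747]
143 [269.8 193.1] [0.5362 0.0078 0.0735] 1.1064993 [0.5358 0.0083 0.073 ]
143 [233.6 193.4] [ 0.4736 -0.0577  0.0735] 1.1086007 [ 0.4695 -0.0541  0.0696]
162 [214.3 204.4] [ 0.4744 -0.122   0.0735] 1.06224 [ 0.4749 -0.1224  0.0739]
162 [251.9 204. ] [ 0.5373 -0.0564  0.0735] 1.0673732 [ 0.5368 -0.056   0.073 ]
188 [232.7 215.8] [ 0.5384 -0.1205  0.0735] 1.0290407 [ 0.5376 -0.1198  0.0726]
```

Call:
{"op": "play_rows", "data": {"targets": [{"jaw":1,"dx":0,"dy":-0.04,"dz":0,"yaw":-0.14},{"jaw":1,"dx":0,"dy":-0.04,"dz":0,"yaw":-0.14},{"jaw":1,"dx":0,"dy":-0.04,"dz":0,"yaw":-0.14},{"jaw":1,"dx":0,"dy":-0.04,"dz":0,"yaw":0},{"jaw":1,"dx":0,"dy":-0.04,"dz":0,"yaw":0}], "squeeze": 10}}

```text
clock: 0.7
tool_pos: [0.2206, 0.3754, 0.1982]
eef_rot: [-0.012, 1.0, 0.003, -0.0]
contact_force: [0.4, 0.1, 0.2]
opening: 0.575
```

Call:
{"op": "play_rows", "data": {"targets": [{"jaw":1,"dx":-0.04,"dy":-0.03,"dz":0,"yaw":0},{"jaw":1,"dx":-0.04,"dy":-0.03,"dz":0,"yaw":0},{"jaw":1,"dx":-0.04,"dy":-0.03,"dz":0,"yaw":0},{"jaw":1,"dx":-0.04,"dy":-0.03,"dz":0,"yaw":0},{"jaw":1,"dx":-0.04,"dy":-0.03,"dz":0,"yaw":0}]}}

```text
clock: 1.2
tool_pos: [0.4212, 0.2271, 0.198]
eef_rot: [-0.019, 1.0, 0.002, -0.001]
contact_force: [1.1, 1.8, -0.7]
opening: 0.114
```

Call:
{"op": "play_rows", "data": {"targets": [{"jaw":1,"dx":-0.01,"dy":-0.043,"dz":0,"yaw":0},{"jaw":1,"dx":-0.01,"dy":-0.043,"dz":0,"yaw":0},{"jaw":1,"dx":-0.01,"dy":-0.043,"dz":0,"yaw":0},{"jaw":1,"dx":-0.01,"dy":-0.043,"dz":0,"yaw":0},{"jaw":1,"dx":-0.01,"dy":-0.043,"dz":0,"yaw":0}]}}

```text
clock: 1.7
tool_pos: [0.4863, 0.007, 0.1966]
eef_rot: [-0.018, 1.0, 0.004, 0.001]
contact_force: [0.8, 0.4, -0.6]
opening: 0.004
```

Call:
{"op": "play_rows", "data": {"targets": [{"jaw":1,"dx":0.013,"dy":0,"dz":0.02,"yaw":0.02},{"jaw":1,"dx":0,"dy":0,"dz":0.03,"yaw":0},{"jaw":1,"dx":0,"dy":0,"dz":0.03,"yaw":0},{"jaw":1,"dx":0,"dy":0,"dz":0.02,"yaw":0},{"jaw":1,"dx":0,"dy":0,"dz":0,"yaw":0}]}}

```text
clock: 2.2
tool_pos: [0.477, -0.0053, 0.0938]
eef_rot: [0.004, 1.0, 0.002, 0.004]
contact_force: [0.2, 0.8, -0.0]
opening: 0.008
```

Call:
{"op": "play_rows", "data": {"targets": [{"jaw":1,"dx":0.003,"dy":0.012,"dz":0.005,"yaw":-0.01},{"jaw":1,"dx":0,"dy":0,"dz":0,"yaw":0},{"jaw":1,"dx":0,"dy":0,"dz":0.005,"yaw":0},{"jaw":1,"dx":0,"dy":0,"dz":0,"yaw":0},{"jaw":1,"dx":0,"dy":0,"dz":0,"yaw":0}]}}

```text
clock: 2.7
tool_pos: [0.4764, 0.006, 0.0861]
eef_rot: [-0.001, 1.0, 0.001, 0.006]
contact_force: [0.1, 0.2, 0.2]
opening: 0.006
```

Call:
{"op": "play_rows", "data": {"targets": [{"jaw":1,"dx":0.003,"dy":0.0015,"dz":0.003,"yaw":0},{"jaw":1,"dx":0,"dy":0,"dz":0.003,"yaw":0},{"jaw":1,"dx":0,"dy":0,"dz":0.002,"yaw":0},{"jaw":1,"dx":0,"dy":0,"dz":0.001,"yaw":0},{"jaw":1,"dx":0,"dy":0,"dz":0.001,"yaw":0}]}}

```text
clock: 3.2
tool_pos: [0.4738, 0.0067, 0.076]
eef_rot: [0.0, 1.0, 0.001, 0.006]
contact_force: [-0.1, -0.3, -0.8]
opening: 0.004
```

Call:
{"op": "play_rows", "data": {"targets": [{"jaw":1,"dx":0,"dy":0,"dz":0.001,"yaw":0},{"jaw":1,"dx":0,"dy":0,"dz":0.001,"yaw":0},{"jaw":1,"dx":0,"dy":0,"dz":0.001,"yaw":0},{"jaw":1,"dx":0,"dy":0,"dz":0.001,"yaw":0},{"jaw":1,"dx":0,"dy":0,"dz":0.001,"yaw":0}]}}

```text
clock: 3.7
tool_pos: [0.474, 0.0068, 0.0705]
eef_rot: [-0.0, 1.0, 0.001, 0.007]
contact_force: [-0.2, -0.2, 0.1]
opening: 0.01
```

Call:
{"op": "play_rows", "data": {"targets": [{"jaw":1,"dx":0,"dy":0,"dz":0.001,"yaw":0},{"jaw":1,"dx":0,"dy":0,"dz":0.001,"yaw":0},{"jaw":1,"dx":0,"dy":0,"dz":0.001,"yaw":0},{"jaw":1,"dx":0,"dy":0,"dz":0,"yaw":0},{"jaw":1,"dx":0,"dy":0,"dz":0,"yaw":0}]}}

```text
clock: 4.2
tool_pos: [0.474, 0.0068, 0.0671]
eef_rot: [-0.0, 1.0, 0.001, 0.006]
contact_force: [0.0, 0.7, -0.3]
opening: 0.006
```

```bash
python3 - <<'E'
from plant import r
import cv2
s=r.get_state();print(s['tool_pos'],s['contact_force'],s['clock'])
d=r.snapshot("scene"); cv2.imwrite("pics/s1.png",cv2.resize(d["frame"][130:290,130:350,::-1],None,fx=3.5,fy=3.5))
E
```

```text
[0.47396357 0.0067991  0.06705207] [ 0.04824936  0.71789733 -0.31413175] 4.2
```

View pics/s1.png

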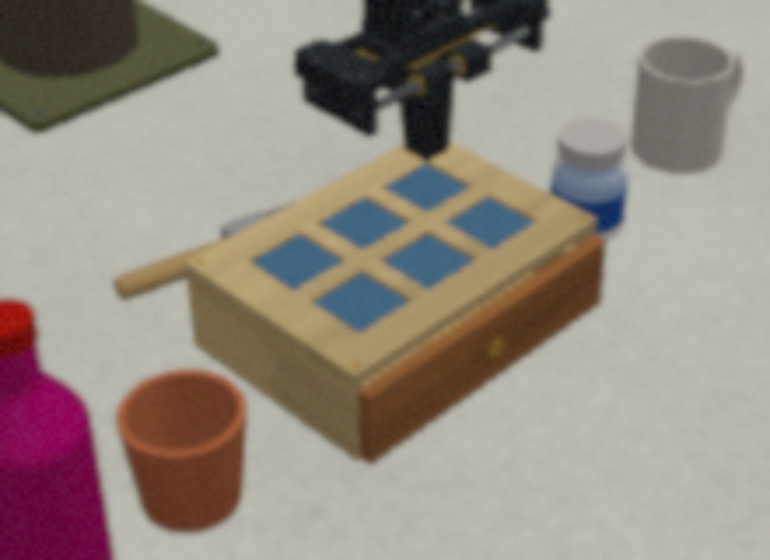

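```bash
python3 - <<'E'
from plant import r
import cv2
from h import *
d=r.snapshot("top"); cv2.imwrite("pics/t1.png",cv2.resize(d["frame"][130:290,180:400,::-1],None,fx=3.5,fy=3.5))
w=r.snapshot("wrist"); cv2.imwrite("pics/w1.png",w["frame"][:,:,::-1]); print(w["T_tool_cam"])
d=r.snapshot("scene")
for u,v in [(252,168),(252,171),(252,173),(252,175),(252,178),(252,183)]:
    print(u,v,d["z_map"][v,u],(d["position"]+ray(d,[(u,v)])[0]*d["z_map"][v,u]).round(4))
E
```

```text
[[-1.43863943e-03  9.58212457e-01  2.86053870e-01  7.44924936e-02]
 [ 9.99998838e-01  1.52285285e-03 -7.19403582e-05  1.11727688e-03]
 [-5.04552099e-04  2.86053434e-01 -9.58213535e-01 -1.83425261e-01]
 [ 0.00000000e+00  0.00000000e+00  0.00000000e+00  1.00000000e+00]]
252 168 1.0989664 [ 0.4827 -0.0024  0.1283]
252 171 1.1028253 [ 0.4834 -0.0031  0.12  ]
252 173 1.1026832 [ 0.4855 -0.0051  0.116 ]
252 175 1.1113039 [ 0.4824 -0.002   0.1071]
252 178 1.1630602 [0.4547 0.0253 0.0723]
252 183 1.140533 [0.4733 0.007  0.0741]
```

View pics/t1.png

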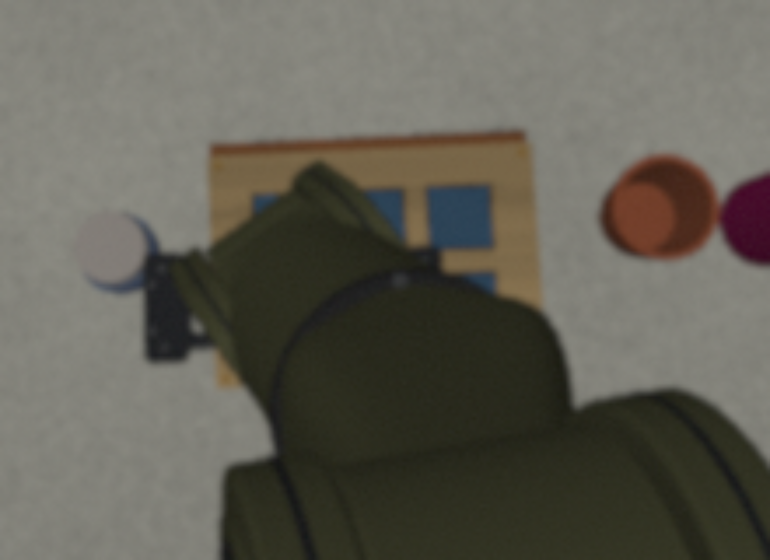

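View pics/w1.png

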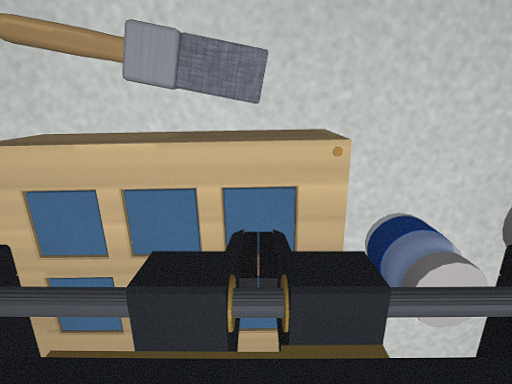

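```bash
cat >> h.py <<'E'
def proj(d,P):
    p=R.from_quat(d["orientation"]).inv().apply(np.atleast_2d(P)-d["position"])
    return cv2.projectPoints(np.c_[p[:,0],-p[:,1],-p[:,2]],np.zeros(3),np.zeros(3),d["mtx"],d["dist_coeffs"])[0].reshape(-1,2)
def wristcam(w,s):
    T=w["T_tool_cam"];Rt=R.from_quat(s["eef_rot"])
    w["position"]=np.array(s["tool_pos"])+Rt.apply(T[:3,3]); w["orientation"]=(Rt*R.from_matrix(T[:3,:3])).as_quat(); return w
E
python3 - <<'E'
from plant import r
from h import *
s=r.get_state()
w=wristcam(r.snapshot("wrist"),s); d=r.snapshot("scene")
print(proj(d,[[.474,.0068,z] for z in (.067,.08,.09,.1,.11)]).round(1))
for u,v in [(65,223),(160,223),(260,215),(115,170),(85,305),(300,110)]:
    print(u,v,(w["position"]+ray(w,[(u,v)])[0]*w["z_map"][v,u]).round(4))
print("fingertip px by TCP",proj(w,[s["tool_pos"]]))
for v in range(225,262,4): print(v,w["z_map"][v,245],w["z_map"][v,272])
d2=r.snapshot("scene")
cv2.imwrite("pics/w2.png",cv2.resize(w["frame"][200:290,200:330,::-1],None,fx=6,fy=6,interpolation=cv2.INTER_CUBIC))
E
```

```text
[[252.1 185.4]
 [252.1 181.2]
 [252.1 178. ]
 [252.1 174.7]
 [252.2 171.4]]
65 223 [ 0.4723 -0.1198  0.0727]
160 223 [ 0.4725 -0.0567  0.0724]
260 215 [0.4668 0.0093 0.0727]
115 170 [ 0.4361 -0.0801  0.0747]
85 305 [ 0.4476 -0.0378  0.1858]
300 110 [0.4025 0.043  0.0005]
fingertip px by TCP [[256.23179256 221.82234202]]
225 0.1915867 0.19188194
229 0.19295926 0.15668319
233 0.1548089 0.15736012
237 0.15181576 0.15180747
241 0.14679374 0.14572756
245 0.14152615 0.14266512
249 0.13910232 0.13904606
253 0.13421462 0.13501057
257 0.13056974 0.13118458
261 0.12832704 0.1277633
```

View pics/w2.png

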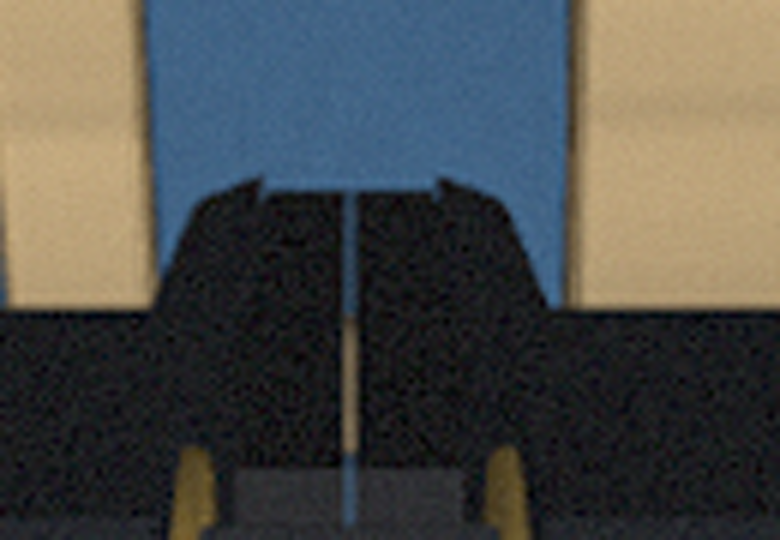

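```bash
python3 - <<'E'
from plant import r
from h import *
s=r.get_state(); d=r.snapshot("scene")
z=d["z_map"]; v,u=np.mgrid[0:384,0:512]; uv=np.c_[u.ravel(),v.ravel()]
P=d["position"]+ray(d,uv)*z.ravel()[:,None]
m=(z.ravel()>0)&(P[:,2]>.09)&(abs(P[:,0]-.474)<.12)&(P[:,1]>-.13)&(P[:,1]<.2)&(P[:,2]<.25)
f=d["frame"].reshape(-1,3).max(1)
m&=(f<60)
for y in np.arange(-.12,.13,.01):
    k=m&(abs(P[:,1]-y)<.005)
    if k.sum()>3: print(round(y,3),k.sum(),"zmin",np.percentile(P[k,2],[0,3,10]).round(4),"x",P[k,0].mean().round(3))
w=wristcam(r.snapshot("wrist"),s);T=w["T_tool_cam"]
for uvp in [(248,232),(266,232),(256,240)]:
    q=R.from_quat(w["orientation"]).inv().apply(ray(w,[uvp]))[0]*w["z_map"][uvp[1],uvp[0]]
    print("tip in tool",T[:3,:3]@q+T[:3,3])
t=r.snapshot("top")
for c in [(213,202)]: print("jar top",plane(t,[c],.085))
E
```

```text
-0.09 92 zmin [0.1936 0.1954 0.198 ] x 0.476
-0.08 225 zmin [0.1696 0.1733 0.1762] x 0.479
-0.07 71 zmin [0.1949 0.2063 0.2093] x 0.481
-0.06 37 zmin [0.2037 0.206  0.2099] x 0.482
-0.05 22 zmin [0.2012 0.2035 0.205 ] x 0.483
-0.04 101 zmin [0.1811 0.2021 0.2047] x 0.475
-0.03 201 zmin [0.1746 0.1795 0.1916] x 0.479
-0.02 101 zmin [0.1646 0.1675 0.1749] x 0.493
-0.01 162 zmin [0.1118 0.1154 0.1209] x 0.486
-0.0 102 zmin [0.1101 0.114  0.1223] x 0.49
0.01 105 zmin [0.1084 0.1134 0.1209] x 0.488
0.02 76 zmin [0.1101 0.123  0.1397] x 0.494
0.03 39 zmin [0.1768 0.1793 0.183 ] x 0.498
0.04 17 zmin [0.203  0.2031 0.204 ] x 0.493
0.05 15 zmin [0.1983 0.2003 0.2034] x 0.493
0.06 16 zmin [0.2037 0.2037 0.2046] x 0.486
0.07 74 zmin [0.2012 0.202  0.2029] x 0.479
0.08 98 zmin [0.1733 0.1762 0.1813] x 0.484
0.09 65 zmin [0.1718 0.1738 0.1758] x 0.484
tip in tool [ 0.00992136 -0.00422922 -0.03896789]
tip in tool [ 0.00997149  0.00549371 -0.03911594]
tip in tool [ 0.00970788  0.00014634 -0.04841428]
jar top [[0.51754521 0.13127743 0.085     ]]
```

The chest heights agree in all the views, but the fingertips appear about 35–38 mm behind the reported TCP. I therefore expect contact at a TCP z of about 0.036, and I'll feel for it in small steps.

Call:
{"op": "play_rows", "data": {"targets": [{"jaw":1,"dx":0,"dy":0,"dz":0.005,"yaw":0},{"jaw":1,"dx":0,"dy":0,"dz":0.005,"yaw":0},{"jaw":1,"dx":0,"dy":0,"dz":0.004,"yaw":0},{"jaw":1,"dx":0,"dy":0,"dz":0.003,"yaw":0},{"jaw":1,"dx":0,"dy":0,"dz":0.001,"yaw":0}]}}

```text
clock: 5.2
tool_pos: [0.4741, 0.0069, 0.0473]
eef_rot: [-0.0, 1.0, 0.001, 0.006]
contact_force: [-0.3, 0.1, -0.1]
opening: 0.003
```

Call:
{"op": "play_rows", "data": {"targets": [{"jaw":1,"dx":0,"dy":0,"dz":0.001,"yaw":0},{"jaw":1,"dx":0,"dy":0,"dz":0.001,"yaw":0},{"jaw":1,"dx":0,"dy":0,"dz":0.001,"yaw":0},{"jaw":1,"dx":0,"dy":0,"dz":0.001,"yaw":0},{"jaw":1,"dx":0,"dy":0,"dz":0.001,"yaw":0}]}}

```text
clock: 5.7
tool_pos: [0.4743, 0.007, 0.0419]
eef_rot: [-0.0, 1.0, 0.001, 0.006]
contact_force: [0.7, 1.1, -0.2]
opening: 0.005
```

Call:
{"op": "play_rows", "data": {"targets": [{"jaw":1,"dx":0,"dy":0,"dz":0.001,"yaw":0},{"jaw":1,"dx":0,"dy":0,"dz":0.001,"yaw":0},{"jaw":1,"dx":0,"dy":0,"dz":0.001,"yaw":0},{"jaw":1,"dx":0,"dy":0,"dz":0.001,"yaw":0},{"jaw":1,"dx":0,"dy":0,"dz":0.001,"yaw":0}]}}

```text
clock: 6.2
tool_pos: [0.4745, 0.007, 0.0366]
eef_rot: [-0.0, 1.0, 0.001, 0.007]
contact_force: [-0.2, 1.0, 0.6]
opening: 0.005
```

Call:
{"op": "play_rows", "data": {"targets": [{"jaw":1,"dx":0,"dy":0,"dz":0.001,"yaw":0},{"jaw":1,"dx":0,"dy":0,"dz":0.001,"yaw":0},{"jaw":1,"dx":0,"dy":0,"dz":0.001,"yaw":0},{"jaw":1,"dx":0,"dy":0,"dz":0,"yaw":0},{"jaw":1,"dx":0,"dy":0,"dz":0,"yaw":0}]}}

```text
clock: 6.7
tool_pos: [0.4748, 0.007, 0.0363]
eef_rot: [-0.0, 1.0, 0.001, 0.008]
contact_force: [0.1, 0.0, 0.5]
opening: 0.007
```

Call:
{"op": "play_rows", "data": {"targets": [{"jaw":1,"dx":0,"dy":0,"dz":0.001,"yaw":0},{"jaw":1,"dx":0,"dy":0,"dz":0.001,"yaw":0},{"jaw":1,"dx":0,"dy":0,"dz":0.002,"yaw":0},{"jaw":1,"dx":0,"dy":0,"dz":0.002,"yaw":0},{"jaw":1,"dx":0,"dy":0,"dz":0.002,"yaw":0}]}}

```text
clock: 7.2
tool_pos: [0.4752, 0.0069, 0.0357]
eef_rot: [-0.001, 1.0, -0.0, 0.011]
contact_force: [-4.3, 0.9, 28.8]
opening: 0.005
```

Tile2 is rigid, with 29 N and no travel; contact is at TCP z ≈ 0.0366. I'll lift and move to tile1.

Call:
{"op": "play_rows", "data": {"targets": [{"jaw":1,"dx":0,"dy":0,"dz":-0.005,"yaw":0},{"jaw":1,"dx":0,"dy":0,"dz":-0.006,"yaw":0},{"jaw":1,"dx":0.002,"dy":-0.03,"dz":0,"yaw":0},{"jaw":1,"dx":0,"dy":-0.03,"dz":0,"yaw":0},{"jaw":1,"dx":0,"dy":0,"dz":0,"yaw":0}]}}

```text
clock: 7.7
tool_pos: [0.474, -0.0534, 0.0476]
eef_rot: [-0.003, 1.0, -0.0, 0.012]
contact_force: [-0.5, -0.4, 0.0]
opening: 0.007
```

Call:
{"op": "play_rows", "data": {"targets": [{"jaw":1,"dx":0,"dy":-0.002,"dz":0.003,"yaw":0},{"jaw":1,"dx":0,"dy":0,"dz":0.003,"yaw":0},{"jaw":1,"dx":0,"dy":0,"dz":0.002,"yaw":0},{"jaw":1,"dx":0,"dy":0,"dz":0.001,"yaw":0},{"jaw":1,"dx":0,"dy":0,"dz":0.001,"yaw":0}]}}

```text
clock: 8.2
tool_pos: [0.4745, -0.0525, 0.0362]
eef_rot: [-0.004, 1.0, 0.001, 0.012]
contact_force: [0.1, 0.2, -0.1]
opening: 0.007
```

Call:
{"op": "play_rows", "data": {"targets": [{"jaw":1,"dx":0,"dy":0,"dz":0.001,"yaw":0},{"jaw":1,"dx":0,"dy":0,"dz":0.001,"yaw":0},{"jaw":1,"dx":0,"dy":0,"dz":0.001,"yaw":0},{"jaw":1,"dx":0,"dy":0,"dz":0.001,"yaw":0},{"jaw":1,"dx":0,"dy":0,"dz":0.001,"yaw":0}]}}

```text
clock: 8.7
tool_pos: [0.4747, -0.0526, 0.0358]
eef_rot: [-0.005, 1.0, -0.001, 0.013]
contact_force: [-2.4, 0.3, 12.2]
opening: 0.009
```

Tile1 is rigid too. Next is tile0.

Call:
{"op": "play_rows", "data": {"targets": [{"jaw":1,"dx":0,"dy":0,"dz":-0.005,"yaw":0},{"jaw":1,"dx":0,"dy":0,"dz":-0.006,"yaw":0},{"jaw":1,"dx":0.001,"dy":-0.034,"dz":0,"yaw":0},{"jaw":1,"dx":0,"dy":-0.034,"dz":0,"yaw":0},{"jaw":1,"dx":0,"dy":0,"dz":0,"yaw":0}]}}

```text
clock: 9.2
tool_pos: [0.4758, -0.1197, 0.0488]
eef_rot: [-0.009, 1.0, -0.001, 0.015]
contact_force: [-0.1, -0.6, -0.0]
opening: 0.006
```

Call:
{"op": "play_rows", "data": {"targets": [{"jaw":1,"dx":0,"dy":0,"dz":0.003,"yaw":0},{"jaw":1,"dx":0,"dy":0,"dz":0.003,"yaw":0},{"jaw":1,"dx":0,"dy":0,"dz":0.002,"yaw":0},{"jaw":1,"dx":0,"dy":0,"dz":0.001,"yaw":0},{"jaw":1,"dx":0,"dy":0,"dz":0,"yaw":0}]}}

```text
clock: 9.7
tool_pos: [0.4765, -0.1161, 0.0392]
eef_rot: [-0.01, 1.0, 0.001, 0.015]
contact_force: [-0.8, 0.6, -0.8]
opening: 0.001
```

Call:
{"op": "play_rows", "data": {"targets": [{"jaw":1,"dx":0,"dy":0,"dz":0.001,"yaw":0},{"jaw":1,"dx":0,"dy":0,"dz":0.001,"yaw":0},{"jaw":1,"dx":0,"dy":0,"dz":0.001,"yaw":0},{"jaw":1,"dx":0,"dy":0,"dz":0.001,"yaw":0},{"jaw":1,"dx":0,"dy":0,"dz":0.001,"yaw":0}]}}

```text
clock: 10.2
tool_pos: [0.4768, -0.1149, 0.0359]
eef_rot: [-0.012, 1.0, 0.0, 0.015]
contact_force: [-2.4, 1.2, 16.7]
opening: 0.001
```

Tile0 is rigid as well. Now the back row, starting with tile3.

Call:
{"op": "play_rows", "data": {"targets": [{"jaw":1,"dx":0,"dy":0,"dz":-0.005,"yaw":0},{"jaw":1,"dx":0,"dy":0,"dz":-0.006,"yaw":0},{"jaw":1,"dx":-0.03,"dy":-0.004,"dz":0,"yaw":0},{"jaw":1,"dx":-0.03,"dy":-0.003,"dz":0,"yaw":0},{"jaw":1,"dx":0,"dy":0,"dz":0,"yaw":0}]}}

```text
clock: 10.7
tool_pos: [0.5369, -0.1209, 0.0505]
eef_rot: [-0.012, 1.0, 0.0, 0.014]
contact_force: [0.1, 0.3, 0.3]
opening: 0.008
```

Call:
{"op": "play_rows", "data": {"targets": [{"jaw":1,"dx":0,"dy":0,"dz":0.002,"yaw":0},{"jaw":1,"dx":0,"dy":0,"dz":0.002,"yaw":0},{"jaw":1,"dx":0,"dy":0,"dz":0.001,"yaw":0},{"jaw":1,"dx":0,"dy":0,"dz":0.001,"yaw":0},{"jaw":1,"dx":0,"dy":0,"dz":0,"yaw":0}]}}

```text
clock: 11.2
tool_pos: [0.5324, -0.1213, 0.0435]
eef_rot: [-0.011, 1.0, -0.0, 0.012]
contact_force: [0.6, -0.9, -0.5]
opening: 0.003
```

Call:
{"op": "play_rows", "data": {"targets": [{"jaw":1,"dx":-0.004,"dy":0,"dz":0.002,"yaw":0},{"jaw":1,"dx":0,"dy":0,"dz":0.001,"yaw":0},{"jaw":1,"dx":0,"dy":0,"dz":0.001,"yaw":0},{"jaw":1,"dx":0,"dy":0,"dz":0.001,"yaw":0},{"jaw":1,"dx":0,"dy":0,"dz":0.001,"yaw":0}]}}

```text
clock: 11.7
tool_pos: [0.5365, -0.121, 0.0371]
eef_rot: [-0.012, 1.0, -0.0, 0.011]
contact_force: [0.5, 0.3, 0.3]
opening: 0.005
```

Call:
{"op": "play_rows", "data": {"targets": [{"jaw":1,"dx":0,"dy":0,"dz":0.001,"yaw":0},{"jaw":1,"dx":0,"dy":0,"dz":0.001,"yaw":0},{"jaw":1,"dx":0,"dy":0,"dz":0.001,"yaw":0},{"jaw":1,"dx":0,"dy":0,"dz":0.001,"yaw":0},{"jaw":1,"dx":0,"dy":0,"dz":0.001,"yaw":0}]}}

```text
clock: 12.2
tool_pos: [0.5365, -0.121, 0.0324]
eef_rot: [-0.012, 1.0, -0.0, 0.011]
contact_force: [-0.8, -0.4, 5.0]
opening: 0.002
```

Tile3 gives, with about 4 mm of travel at 5 N. I'll press slightly further.

Call:
{"op": "play_rows", "data": {"targets": [{"jaw":1,"dx":0,"dy":0,"dz":0.001,"yaw":0},{"jaw":1,"dx":0,"dy":0,"dz":0.001,"yaw":0},{"jaw":1,"dx":0,"dy":0,"dz":0,"yaw":0},{"jaw":1,"dx":0,"dy":0,"dz":0,"yaw":0},{"jaw":1,"dx":0,"dy":0,"dz":0,"yaw":0}]}}

```text
clock: 12.7
tool_pos: [0.5366, -0.121, 0.0305]
eef_rot: [-0.012, 1.0, -0.0, 0.011]
contact_force: [-1.7, -1.3, 4.7]
opening: 0.01
```

```bash
python3 - <<'E'
from plant import r
import cv2
d=r.snapshot("scene"); cv2.imwrite("pics/s2.png",cv2.resize(d["frame"][130:290,130:350,::-1],None,fx=3.5,fy=3.5))
E
```

```text
(no output)
```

View pics/s2.png

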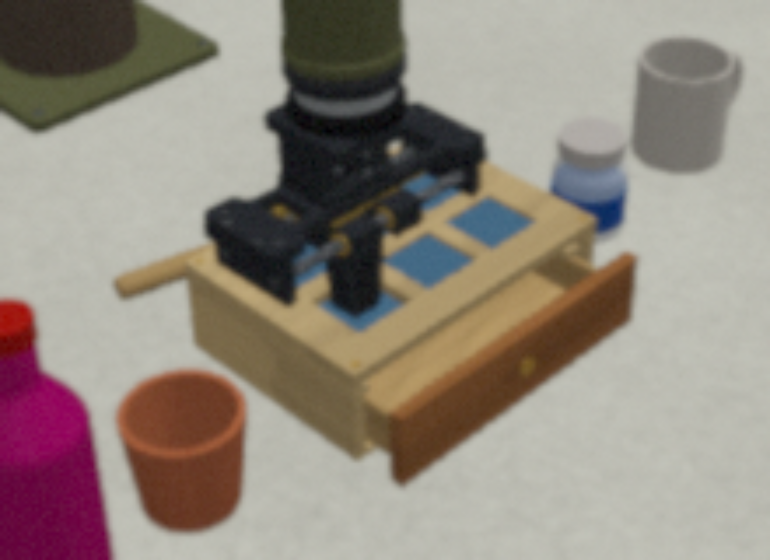

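The picture shows the drawer out, its front running from about (395,440) to (635,290) in the crop. The finger is on tile3 at about (355,305). I'll lift straight up.

Call:
{"op": "play_rows", "data": {"targets": [{"jaw":1,"dx":0,"dy":0,"dz":-0.005,"yaw":0},{"jaw":1,"dx":0,"dy":0,"dz":-0.02,"yaw":0},{"jaw":1,"dx":0,"dy":0,"dz":-0.04,"yaw":0},{"jaw":1,"dx":0,"dy":0,"dz":-0.04,"yaw":0},{"jaw":1,"dx":0,"dy":0,"dz":-0.04,"yaw":0}]}}

```text
clock: 13.25
tool_pos: [0.5296, -0.1204, 0.1748]
eef_rot: [-0.012, 1.0, 0.001, 0.005]
contact_force: [0.5, -1.2, -0.1]
opening: 0.003
```

Call:
{"op": "play_rows", "data": {"targets": [{"jaw":1,"dx":0.01,"dy":0,"dz":-0.02,"yaw":0},{"jaw":1,"dx":0.01,"dy":0,"dz":0,"yaw":0},{"jaw":1,"dx":0,"dy":0,"dz":0,"yaw":0},{"jaw":1,"dx":0,"dy":0,"dz":0,"yaw":0},{"jaw":1,"dx":0,"dy":0,"dz":0,"yaw":0}]}}

```text
clock: 13.75
tool_pos: [0.5107, -0.1213, 0.1981]
eef_rot: [-0.012, 1.0, 0.001, 0.009]
contact_force: [0.2, -0.2, -0.6]
opening: 0.006
```

```bash
python3 - <<'E'
from plant import r
from h import *
s=r.get_state();print(s['tool_pos'],s['contact_force'])
d=r.snapshot("scene"); cv2.imwrite("pics/s3.png",d["frame"][:,:,::-1])
w=wristcam(r.snapshot("wrist"),s); cv2.imwrite("pics/w3.png",w["frame"][:,:,::-1])
for a,c in tiles(d):
    if 210<c[0]<275 and c[1]>175:
        i=tuple(c.round().astype(int)[::-1]);z=np.median(d["z_map"][i[0]-2:i[0]+3,i[1]-3:i[1]+4])
        print(a,c.round(1),(d["position"]+ray(d,[c])[0]*z).round(4))
# drawer front: top edge knob
E
```

```text
[ 0.51068546 -0.1212587   0.19805706] [ 0.17995857 -0.22208253 -0.5690494 ]
124 [251.5 183.1] [0.4715 0.007  0.0727]
142 [269.8 193.1] [0.5356 0.0083 0.0729]
141 [233.5 193.4] [ 0.4719 -0.0567  0.0721]
161 [214.3 204.3] [ 0.4725 -0.1204  0.0717]
160 [251.8 204.1] [ 0.5365 -0.0562  0.0729]
185 [232.6 215.8] [ 0.538  -0.1204  0.0732]
```

View pics/s3.png

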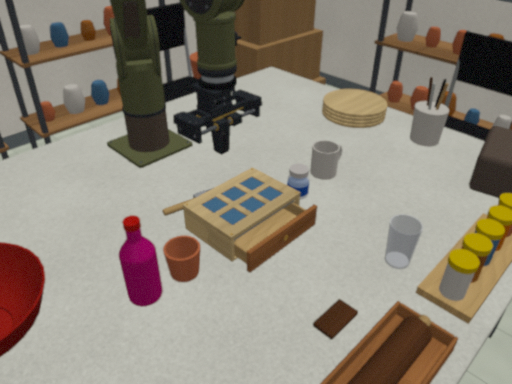

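View pics/w3.png

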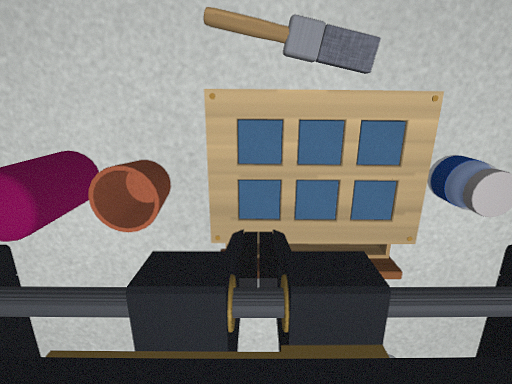

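The drawer is out, with its front from about (247,262) to (317,210) in the scene view. Tile3 is back level at (233,216), z = 0.073. The hand is clear and the bystanders are where they were, so I'm handing in.

```bash
python3 -c "
from plant import r
print(r.finish_job())"
```

```text
the job is handed in; nothing more can be done
None
```

The drawer sprang out after I pressed tile3 (back row, right), which is the concealed catch. I took the hand away and handed the job in at about 14 s; no verdict was reported.

- **Feeling the tiles:** Tiles 2, 1 and 0 were rigid, giving 12–29 N with no travel. Tile3 gave about 4 mm at 5 N, and I pressed it to about 6 mm. I did not need to try tiles 4 and 5.
- **Last checks:** The pictures show the drawer standing well out, though I judged that by eye and did not measure it in mm. Tile3's face is back level with the others at z ≈ 0.073 m. The wrist force is near zero with the fingers well clear of the chest. The jar, pot, brush, flask and mug look unmoved.
- **What disagreed:** The fingertips sit about 37 mm behind the reported TCP, not at it. I saw this in the scene and wrist cameras, and it was confirmed when contact came at a TCP z of about 0.036 m instead of 0.0735 m. I allowed for it by feeling downwards in 1 mm steps.

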